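# Unlock and open the sloping access panel

## Task

Unlock the sloping panel of the blue machine casing with the red T-handled key from the yellow tray: fit the key right down over the square stud and turn the latch a quarter turn clockwise to its stop. Then take the key off, stand it back upright on the floor of the tray, and swing the panel fully open, so that it stays up by itself. Leave all the other things where they are.

Things in the scene. Friction and masses are not known exactly. Their poses are not given: they have to be found in the camera images.
- casing: Blue sheet-metal control casing, bolted down: 244 mm deep (x), 280 mm wide (y), 183 mm high at the back, front wall 96 mm high. Origin: under its middle, on the bench; x points away from the front wall, z up. Its front top slopes up, away from the front wall, at 25 degrees to the bench and is filled by the panel. A flat top 60 mm deep lies behind the hinge, with a wood offcut lying on it.
- panel (a joint): Grey access panel in the slope, 177 mm along the slope, 234 mm wide, 5 mm thick, hinged along its upper edge; 0.4 kg. Value in rad: 0 shut, grows as the lower edge is lifted, stop at 1.40. While latched it cannot lift. The hinge is stiff: it stays where it is left; lifting takes about 6 N at the handle.
- hinge (a point): Middle of the panel's hinge line, level with its outer face. Axes turn with the panel: x up the slope, y along the hinge (the panel opens by turning positively about it), z out of the panel. At joint 0, z leans 25 degrees from vertical towards the casing's front.
- handle (a point): Middle of the black bar handle: round bar 10 mm thick, 80 mm long between its posts' centres, parallel to the hinge, its centre line 30 mm above the panel's face. It lies at (-150, -50, 30) mm in the axes of hinge. Axes as hinge. The bar can turn between finger pads as the panel swings.
- stud (a point): Point on the latch's axis at the foot of its brass square stud, on the steel disc it stands on (disc 48 mm across, 3 mm high on the panel), at (-150, 70, 3) mm in the axes of hinge. Axes as hinge (they do not turn with the latch); z is the latch's axis, out of the panel. The stud is 14 mm square and 7 mm high, topped by a round lead-in cone 7 mm high that narrows from 13.6 to 6.4 mm. At latch value 0 its sides are parallel to x and y.
- latch_mark (a point): Red mark on the latch's disc, 19.5 mm from its axis; turns with the latch, points down the slope (-x of stud) at latch value 0 and sideways to +y after the quarter turn.
- latch (a joint): Quarter-turn cam latch, in rad: 0 latched, grows clockwise as seen looking at the panel, stop at 1.62; starts between 0 and 0.2; the panel is free from about 1.0. Friction about 0.06 N m; it stays where it is left.
- tray: Yellow tray 170 (x) by 130 (y) by 22 mm, walls and floor 5 mm, fixed to the bench. Origin under its middle. Stands to the left or right of the casing. A cork sanding block stands in it, near its -x end.
- key: Key, 72 mm tall, 0.16 kg, standing upright in the tray. Origin: centre of its underside, at the mouth of its socket; z up along its shaft. Foot: steel block 30 mm square, 22 mm high, with a square socket 16 mm wide, 18 mm deep, open below, mouth chamfered 2 mm, sides parallel to x and y. Shaft 16 mm thick. Red T-bar on top: 50 mm along x, 14 mm along y, from 52 to 72 mm above the origin. Seated on the stud, its origin is at stud.
- sander: Cork sanding block 35 x 60 x 22 mm, loose, in the tray; leave it. Origin: centre of its underside.
- tub: White tub, 110 mm across, 100 mm high, on the other side of the casing from the tray; leave it. Origin: centre of its underside.
- tin_red: Red paint tin, 70 mm across, 100 mm high, to the left of the casing; leave it. Origin: centre of its underside.
- tin_green: Green paint tin, same size, to the right of the casing; leave it. Origin: centre of its underside.
- offcut: Wood offcut 40 x 120 x 22 mm lying loose on the casing's flat top; leave it. Origin: centre of its underside.
- block: Stepped steel block 60 x 60 x 44 mm on the bench in front of the casing; leave it. Origin: centre of its underside.
- scraper: Scraper lying on the bench in front of the casing; leave it.
Not all that is in view belongs to the job. Leave any turquoise look-alike of the key alone.

How it is judged:
By the outcome, as a careful person would: the job done as asked, in the order asked, and still so for the second after the job is handed in, with the robot touching nothing.
It also fails if it takes over 72 s, if anything falls off the work surface, if the arm or the gripper's body presses on something with over 40 N, if the wrist force passes 120 N, or if a joint passes its speed limit or range.

## Robot

A 6-joint arm with a two-finger parallel gripper is mounted at the origin on the work surface. World frame = base frame: x ahead of the robot, y to its left, z up, the work surface at z = 0. Lengths are in m, angles in degrees, forces in N, time in s.
With the tool pointing down it reaches from about 0.375 to 0.825 m from the base axis. Payload 5.5 kg.
Tool frame: the origin (TCP) lies at the very end of the fingers, on their centre line; the grasp point (between the pads) lies r.grip_depth behind it (r.grip_depth is the distance from the TCP to the grasp point, in m); z points along the fingers, y is the line along which they close (so a half turn about z gives the same grasp; the last joint's range is limited). The gripper opens to 85 mm and grips with 20 to 120 N. Pads are 22 mm wide; open, the fingers measure 114 mm over their backs; the gripper's body (76 mm by 85 mm) begins 54 mm behind the grasp point. The pads swing forward as they close: fully open they stand 13 mm farther back than shut.
Start: joints at [73.625, 17.962, -2.699, 69.339, 0, 90], TCP at [0.169, 0.576, 0.231] pointing down, gripper open.
Joint ranges: [-152.73, 152.73], [-39.44, 99.34], [-58.76, 71.6], [-118.89, 123.64], [-81.53, 83.1], [-180, 180]. Speed limits (degrees/s): [136.94, 136.94, 172.46, 180, 180, 180].

## Interface

Orientations are given as a 3x3 rotation matrix whose columns are the frame's x, y, z axes.
In Python, from rig import r gives the robot as it stands. The module is installed in compiled form; this text tells all that it offers.
- The arm moves only by the tool servo_tool, never from a script. Its arguments are lists of equal length, an entry for each row: "hand": the gripper command: -1 is shut, 1 is fully open, values between are in proportion; "travel": the shift along the tool's x, y, z in m, a list of three; "turn": the turn, a rotation vector about the tool's x, y, z in degrees, a list of three. A call has exactly 10 rows; each row shifts and turns the commanded pose from where the row before left it, along the tool's axes as they then stand; what a row does not reach is not made up. A row lasts 1/8 s, in which the tool goes at most 62.5 mm and 10.7 degrees, less where a joint would pass 70% of its speed; a pose out of reach is approached as far as the arm can. A call is refused whole if a number of a shift passes 0.0625 or a number of a turn 10.7, either way. A call with a gripper value outside its range is refused whole. The fingers move at their own pace and stop on an object; "grip_force" is the grip in N (left out, the last holds). Time passes only in rows, so rows that do not move let the fingers close, or fill a call up. It gives the time, the measured TCP pose, the force, the opening and the grip force at its end, in the units of the state.
- r.get_state(): the state, without advancing time (a new reading comes with each control period).
- r.snapshot(name): name is "scene" or "top" or "wrist"; returns a dict with "img" (480x640x3 uint8, red, green, blue), "fx", "fy", "cx", "cy" (pixels), "dist_coeffs" ([k1, k2, p1, p2, k3] as OpenCV has them; the pictures are not rectified), "camera_from_world" (4x4, takes a point from world to camera coordinates); the wrist camera has in their place "hand_eye" (4x4, takes a point from camera to tool coordinates, whose origin is the TCP and whose axes are the flange's). Camera axes: x right, y up, looking along -z (the intrinsics and any distortion apply to the point x, -y, -z); pixel columns grow to the right and rows downward; lengths in m; the calibration is good to about 2 mm. A picture is of the moment at which its call begins: read the wrist's pose just before it. There is no depth.
- r.hand_in(): hands the job in; it is judged then, once.
The state is a dict: "t": time; "joints": joint angles; "joint_vel": joint speeds; "tau": joint torques, N m; "position": TCP position; "ee_rot": TCP orientation; "force": force on the tool from outside, world axes, zero at the start; "ft_torque": the same for the moment, N m; "finger_gap": opening from 0.0 (shut) to 1.0 (fully open); "grip_force": force on a finger pad.
Only numpy, scipy, OpenCV 4.12 (cv2) and the standard library are available. Lean on these libraries where they do the work, as an engineer would, in place of code of your own. Each camera call takes 0.05 s, during which the arm holds its last target. There are 200 camera calls.

## Working session

There is one attempt and no reset: what is moved stays moved. The work goes in short steps, Python scripts to look and compute and a tool call to move; the robot and the scene stay as the last step left them, time stands still between calls to the robot, and variables do not carry over. Pictures are saved under pics/ and viewed, at most 10 in all, crops included, and the job is handed in when it is done.

Besides the shell and the picture viewer there is one more tool, called after "Emit:" by a JSON object that holds its "method" and its "body". servo_tool: Moves the arm, as the interface text tells. Its arguments: {"type":"object","properties":{"hand":{"type":"array"},"travel":{"type":"array"},"turn":{"type":"array"},"grip_force":{"type":"number"}},"required":["hand","travel","turn"]}

```bash
mkdir -p pics; cat > h.py <<'E'
import numpy as np, cv2
from rig import r
def snap(n):
    s=r.get_state() if n=="wrist" else None
    d=r.snapshot(n)
    if n=="wrist":
        T=np.eye(4);T[:3,:3]=s["ee_rot"];T[:3,3]=s["position"]
        d["wc"]=T@np.array(d["hand_eye"])
    else: d["wc"]=np.linalg.inv(np.array(d["camera_from_world"]))
    d["K"]=np.array([[d["fx"],0,d["cx"]],[0,d["fy"],d["cy"]],[0,0,1.]]);d["D"]=np.array(d["dist_coeffs"],float)
    return d
def save(d,f,crop=None,k=1):
    i=d["img"]
    if crop: x0,y0,x1,y1=crop;i=i[y0:y1,x0:x1]
    cv2.imwrite("pics/"+f,cv2.resize(np.ascontiguousarray(i[...,::-1]),None,fx=k,fy=k,interpolation=cv2.INTER_CUBIC))
def ray(d,uv):
    p=cv2.undistortPoints(np.array([[uv]],float),d["K"],d["D"])[0,0]
    v=d["wc"][:3,:3]@np.array([p[0],-p[1],-1.]);return d["wc"][:3,3],v/np.linalg.norm(v)
def onplane(d,uv,z=0.,n=(0,0,1.),p0=None):
    o,v=ray(d,uv);n=np.array(n);p0=np.array([0,0,z]) if p0 is None else p0
    return o+v*(n@(p0-o))/(n@v)
def proj(d,P):
    c=np.linalg.inv(d["wc"])@np.r_[P,1.];q=np.array([[c[0],-c[1],-c[2]]])
    return cv2.projectPoints(q,np.zeros(3),np.zeros(3),d["K"],d["D"])[0][0,0]
def mask(d,lo,hi):
    return cv2.inRange(cv2.cvtColor(d["img"],cv2.COLOR_RGB2HSV),np.array(lo),np.array(hi))
def blobs(m,amin=30):
    n,l,s,c=cv2.connectedComponentsWithStats(m)
    return [(c[i].round(1).tolist(),s[i].tolist()) for i in range(1,n) if s[i][4]>=amin],l
E
python3 - <<'E'
from h import *
a=snap("scene");b=snap("top");w=snap("wrist")
save(a,"scene0.png");save(b,"top0.png")
print(r.grip_depth,a["wc"].round(3).tolist(),b["wc"].round(3).tolist(),b["fx"],a["D"],b["D"]);print(np.array(w["hand_eye"]).round(3).tolist());print(r.get_state())
E
```

```text
0.0187 [[-0.539, -0.522, 0.661, 1.427], [0.842, -0.332, 0.425, 0.601], [-0.002, 0.785, 0.619, 0.916], [0.0, 0.0, 0.0, 1.0]] [[0.009, 0.995, -0.097, 0.475], [-1.0, 0.009, -0.006, 0.074], [-0.006, 0.097, 0.995, 1.296], [0.0, 0.0, 0.0, 1.0]] 543.319585239219 [-0.11463529  0.          0.          0.          0.        ] [0.02962882 0.         0.         0.         0.        ]
[[0.001, 0.945, 0.328, 0.086], [1.0, -0.001, -0.0, 0.001], [-0.0, 0.328, -0.945, -0.143], [0.0, 0.0, 0.0, 1.0]]
{'t': 0.15, 'joints': array([ 7.36254586e+01,  1.79961904e+01, -2.74126442e+00,  6.93395823e+01,
        9.94493412e-04,  9.00000857e+01]), 'joint_vel': array([ 0.00693527, -0.09074469,  0.13757631, -0.08363998, -0.01334813,
       -0.00260282]), 'tau': array([-6.64141953e-04, -5.40043759e+01,  3.40060258e+01,  1.31892957e-02,
       -2.67969216e-05, -1.64408578e-05]), 'position': array([0.16901803, 0.57523789, 0.23061745]), 'ee_rot': array([[-9.59438906e-01,  2.81916350e-01, -3.95702376e-04],
       [ 2.81916627e-01,  9.59438046e-01, -1.28512148e-03],
       [ 1.73551579e-05, -1.34455062e-03, -9.99999096e-01]]), 'force': array([ 0.3148118 , -0.00389628, -0.25138654]), 'ft_torque': array([-0.04944024, -0.04247479,  0.08532241]), 'grip_force': 0.0, 'finger_gap': 1.000903155045051}
```

View pics/scene0.png

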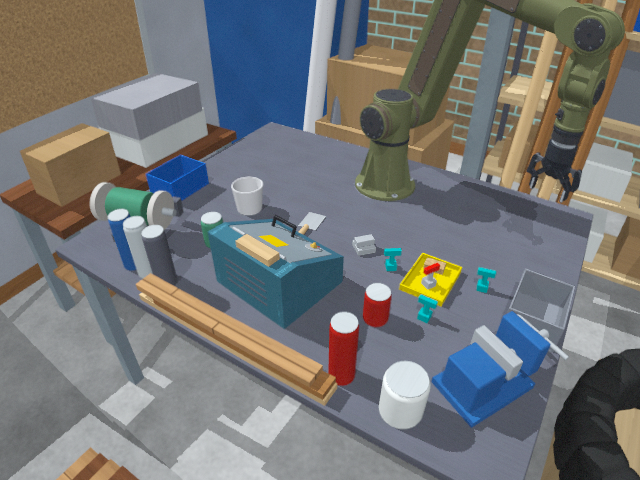

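View pics/top0.png

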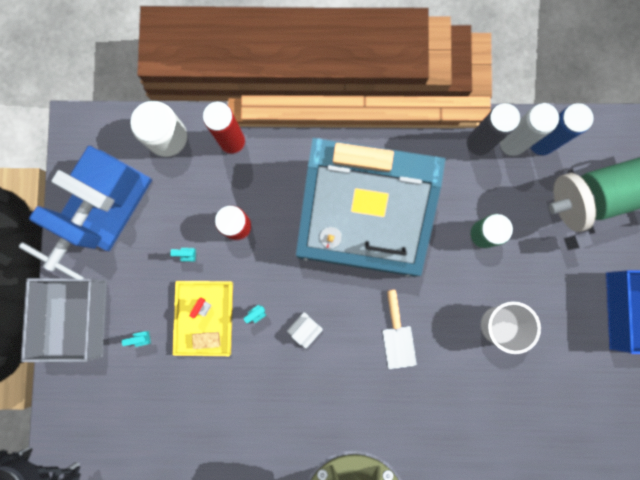

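Scene view: red key in the yellow tray at about (432,268), sander beside it, and casing at (278,262). Top view: red T-bar at (199,307), tray at (203,318), stud at (330,239), handle at (385,249). Key candidates in the top view are red (199,307) and turquoise (183,254), (136,339) and (254,314). Only the red one in the tray fits the description, and I'll confirm it in an enlarged crop.

```bash
python3 - <<'E'
from h import *
b=snap("top")
i=b["img"]
A=cv2.resize(i[270:370,160:260],(500,500),interpolation=cv2.INTER_CUBIC)
B=cv2.resize(i[130:280,290:450],(300*160//150*1,300),interpolation=cv2.INTER_CUBIC)
B=cv2.resize(i[220:265,310:340],(300,450),interpolation=cv2.INTER_CUBIC)
c=np.zeros((500,800,3),np.uint8);c[:,:500]=A;c[:450,500:]=B
cv2.imwrite("pics/crop1.png",c[...,::-1].copy())
# tray
m=mask(b,(22,150,120),(35,255,255));bl,l=blobs(m,300);print(bl)
# red
m2=mask(b,(0,170,100),(6,255,255))|mask(b,(174,170,100),(180,255,255));bl2,l2=blobs(m2,8);print(bl2)
# casing
m3=mask(b,(90,100,40),(105,255,200));bl3,l3=blobs(m3,800);print(bl3)
for (cc,s) in bl3:
    k=l3[int(s[1]):s[1]+s[3],s[0]:s[0]+s[2]]
E
```

```text
[([369.4, 202.2], [354, 191, 32, 24, 595]), ([204.8, 317.5], [173, 283, 59, 72, 1660])]
[([232.7, 136.0], [214, 117, 30, 35, 453]), ([243.8, 230.2], [231, 217, 19, 22, 111]), ([196.6, 307.5], [191, 299, 13, 18, 105])]
[([373.4, 211.3], [296, 139, 148, 137, 4450])]
```

View pics/crop1.png

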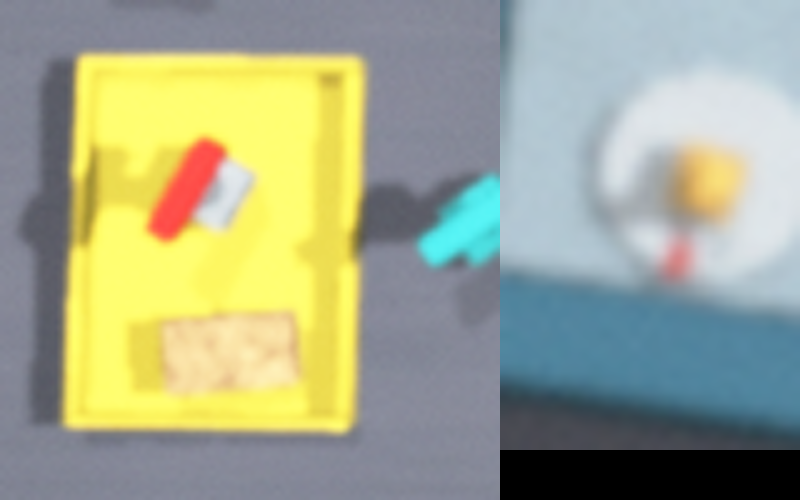

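The crop confirms the red T-bar key in the tray, with its steel foot at crop (225,195). The stud's red mark points down the slope, at crop (678,258). Next I compute poses.

```bash
python3 - <<'E'
from h import *
b=snap("top")
m=mask(b,(22,150,120),(35,255,255))[270:370,160:260]
p=np.argwhere(m)[:,::-1]+[160,270];q=cv2.minAreaRect(p.astype(np.float32));c=cv2.boxPoints(q)
C=[onplane(b,x,0.022) for x in c];print("tray",np.round(C,3).tolist(),np.mean(C,0).round(3))
m2=mask(b,(0,170,100),(6,255,255))|mask(b,(174,170,100),(180,255,255))
m2[:290]=0;p=np.argwhere(m2)[:,::-1];q=cv2.minAreaRect(p.astype(np.float32));c=cv2.boxPoints(q)
C=[onplane(b,x,0.072) for x in c];C=np.array(C);print("bar",C.round(3).tolist(),C.mean(0).round(3))
# stud guess heights; stud base z ~ ; handle
Hh=0.12
print("stud",onplane(b,(331,238),.13).round(3))
hm=(cv2.cvtColor(b["img"],cv2.COLOR_RGB2GRAY)<50).astype(np.uint8)*255;hm[:235]=0;hm[262:]=0;hm[:,:355]=0;hm[:,415:]=0
p=np.argwhere(hm)[:,::-1];q=cv2.minAreaRect(p.astype(np.float32));print(q)
for x in cv2.boxPoints(q):print(onplane(b,x,.15).round(3))
E
```

```text
tray [[0.503, 0.424, 0.022], [0.504, 0.289, 0.022], [0.341, 0.285, 0.022], [0.34, 0.418, 0.022]] [0.422 0.354 0.022]
bar [[0.431, 0.372, 0.072], [0.47, 0.351, 0.072], [0.464, 0.339, 0.072], [0.425, 0.36, 0.072]] [0.448 0.356 0.072]
stud [0.601 0.057 0.13 ]
((384.51348876953125, 246.91893005371094), (37.811767578125, 1.972787857055664), 9.462322235107422)
[ 0.585 -0.016  0.15 ]
[ 0.589 -0.017  0.15 ]
[ 0.576 -0.095  0.15 ]
[ 0.572 -0.095  0.15 ]
```

Emit:
{"method": "servo_tool", "body": {"hand": [1,1,1,1,1,1,1,1,1,1], "travel": [[-0.03,-0.012,0.005],[-0.05,-0.02,0.0075],[-0.05,-0.0205,0.0075],[-0.05,-0.0205,0.0075],[-0.05,-0.0205,0.0075],[-0.05,-0.0205,0.0075],[-0.05,-0.02,0.0075],[0,0,0],[0,0,0],[0,0,0]], "turn": [[0,0,0],[0,0,0],[0,0,0],[0,0,0],[0,0,0],[0,0,0],[0,0,0],[0,0,5.8],[0,0,5.8],[0,0,0]]}}

```text
t: 1.5
position: [0.4481, 0.3538, 0.1811]
ee_rot: [[-0.883, 0.469, -0.0], [0.469, 0.883, -0.0], [0.0, -0.0, -1.0]]
force: [-0.2, -0.4, 0.2]
finger_gap: 0.999
grip_force: 0.0
```

```bash
python3 - <<'E'
from h import *
s=r.get_state();print(s["t"],s["joints"].round(1),s["position"].round(4),s["ee_rot"].round(3).tolist())
w=snap("wrist");save(w,"w1.png");print(w["wc"][:3,3])
m2=mask(w,(0,170,80),(6,255,255))|mask(w,(174,170,80),(180,255,255))
bl,l=blobs(m2,300);print(bl)
E
```

```text
1.5 [ 38.3  16.3 -11.6  62.1  -0.   66.2] [0.4481 0.3538 0.1811] [[-0.883, 0.469, -0.0], [0.469, 0.883, -0.0], [0.0, -0.0, -1.0]]
[0.37265922 0.39441275 0.32416348]
[([320.1, 236.1], [312, 206, 18, 62, 970]), ([341.4, 401.4], [311, 367, 70, 70, 3425])]
```

View pics/w1.png

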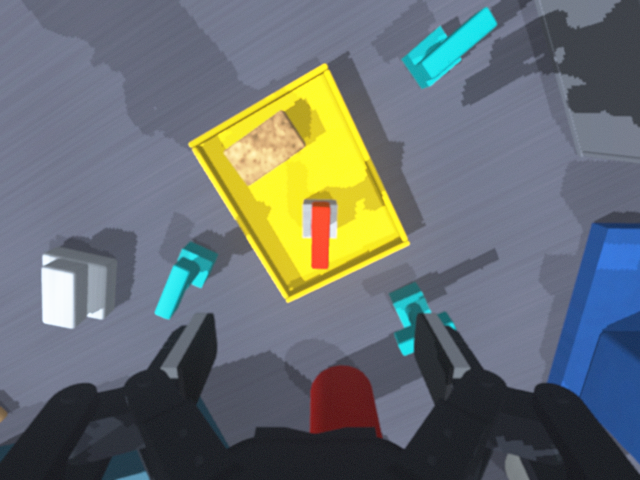

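The wrist view shows the red bar upright in the image, columns 312–330 and rows 206–268. The steel foot is at (320,219), centred between the fingers.

```bash
python3 - <<'E'
from h import *
s=r.get_state()
w=snap("wrist")
m2=mask(w,(0,170,80),(6,255,255))|mask(w,(174,170,80),(180,255,255))
m2[300:]=0
rows={v:(np.where(m2[v])[0].min(),np.where(m2[v])[0].max()) for v in range(208,268,6)};print(rows)
v=np.arange(225,266);c=[np.where(m2[x])[0].mean() for x in v];k=np.polyfit(v,c,1);print(k)
P=onplane(w,(np.polyval(k,268.5),268.5),.077);Q=onplane(w,(np.polyval(k,230),230),.077)
d=(Q-P)/np.linalg.norm(Q-P);print("yaw",np.degrees(np.arctan2(d[1],d[0])))
C=P+.025*d;Qn=onplane(w,(np.polyval(k,206),206),.057);print("P",P,"C",C,"near end z.057",Qn, np.linalg.norm((Qn-P)[:2]))
m=mask(w,(0,0,110),(180,50,255));bl,l=blobs(m[190:260,290:350],20);print(bl)
R=s["ee_rot"];t=np.r_[C[:2],s["position"][2]]-s["position"];print("tool",R.T@t)
# tray fit
m=mask(w,(22,150,120),(35,255,255));bl,l=blobs(m,2000);print(bl)
cc=cv2.convexHull(np.argwhere(l==1+[i for i in range(len(bl))][0])[:,::-1].astype(np.float32))
c4=cv2.approxPolyDP(cc,12,True)[:,0];print([onplane(w,x,.022).round(4).tolist() for x in c4])
E
```

```text
{208: (np.int64(313), np.int64(328)), 214: (np.int64(313), np.int64(328)), 220: (np.int64(312), np.int64(328)), 226: (np.int64(312), np.int64(328)), 232: (np.int64(312), np.int64(328)), 238: (np.int64(313), np.int64(327)), 244: (np.int64(313), np.int64(327)), 250: (np.int64(313), np.int64(327)), 256: (np.int64(312), np.int64(327)), 262: (np.int64(312), np.int64(326))}
[-2.43031359e-02  3.25649390e+02]
yaw 151.11370999632317
P [0.46813545 0.34756695 0.077     ] C [0.44624595 0.35964377 0.077     ] near end z.057 [0.42948589 0.36936228 0.057     ] 0.04437144423759528
[([16.6, 28.8], [13, 10, 9, 38, 289]), ([42.9, 29.3], [40, 11, 7, 37, 218])]
tool [ 4.17132662e-03  4.20981285e-03 -4.26610838e-07]
[([305.5, 186.5], [189, 64, 220, 238, 23563])]
[[0.5058, 0.4204, 0.022], [0.5052, 0.2936, 0.022], [0.3381, 0.2938, 0.022], [0.3384, 0.4212, 0.022]]
```

Emit:
{"method": "servo_tool", "body": {"hand": [1,1,1,1,1,1,-1,-1,-1,-1], "travel": [[0.002,0.0045,0.01],[0,0,0.03],[0,0,0.03],[0,0,0.03],[0,0,0.018],[0,0,0.0055],[0,0,0],[0,0,0],[0,0,0],[0,0,0]], "turn": [[0,0,0.9],[0,0,0],[0,0,0],[0,0,0],[0,0,0],[0,0,0],[0,0,0],[0,0,0],[0,0,0],[0,0,0]], "grip_force": 60}}

```text
t: 2.85
position: [0.4486, 0.3592, 0.0584]
ee_rot: [[-0.876, 0.483, 0.001], [0.483, 0.876, 0.0], [-0.0, 0.001, -1.0]]
force: [1.2, 2.1, 3.7]
finger_gap: 0.148
grip_force: 52.3
```

```bash
python3 - <<'E'
from h import *
s=r.get_state();print(s["position"],s["finger_gap"],s["grip_force"],s["force"])
w=snap("wrist");save(w,"w2.png")
E
```

```text
[0.44864302 0.35917407 0.05837324] 0.14790718889813143 52.34754949808121 [1.20143431 2.10736656 3.70950685]
```

View pics/w2.png

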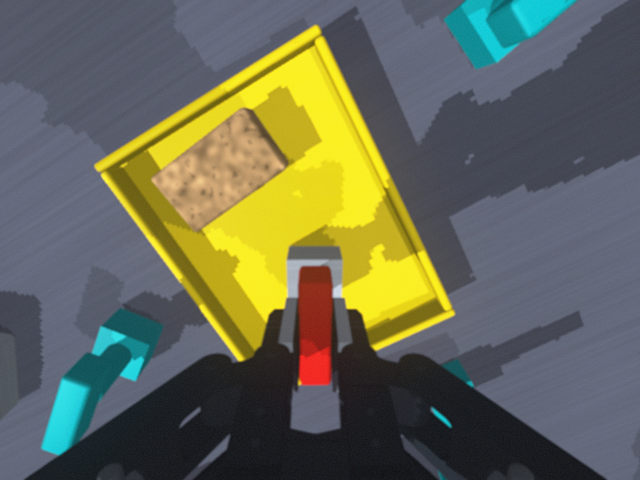

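The wrist view shows the bar gripped between the pads (columns 299–332). The foot is centred beneath it at columns 288–342, with its near edge at row 247.

```bash
python3 - <<'E'
from h import *
w=snap("wrist");s=r.get_state();R=s["ee_rot"];p=s["position"]
def X(uv,zt):  # tool coords on plane tool z=zt
    q=onplane(w,uv,n=R[:,2],p0=p+R[:,2]*zt);return (R.T@(q-p)).round(4)
zo=p[2]-.005
i=w["img"];print([tuple(i[v,315]) for v in range(240,300,4)]);print([tuple(i[v,315]) for v in range(376,392,2)]);print([tuple(i[254,c]) for c in list(range(284,294,2))+list(range(336,348,2))])
print("foot bottom near (expect xk+.015)",X((315,247),zo),"foot top near",X((315,262),zo-.022),"bar far",X((315,385),zo-.072),"bar near lower",X((315,266),zo-.052),"lat",X((288,250),zo-.011),X((342,250),zo-.011), X((315.5,330),zo-.072))
E
```

```text
[(np.uint8(156), np.uint8(136), np.uint8(26)), (np.uint8(152), np.uint8(135), np.uint8(30)), (np.uint8(96), np.uint8(96), np.uint8(94)), (np.uint8(96), np.uint8(96), np.uint8(93)), (np.uint8(96), np.uint8(95), np.uint8(95)), (np.uint8(160), np.uint8(167), np.uint8(175)), (np.uint8(167), np.uint8(175), np.uint8(183)), (np.uint8(117), np.uint8(43), np.uint8(22)), (np.uint8(122), np.uint8(47), np.uint8(25)), (np.uint8(121), np.uint8(47), np.uint8(25)), (np.uint8(121), np.uint8(46), np.uint8(25)), (np.uint8(142), np.uint8(46), np.uint8(28)), (np.uint8(147), np.uint8(49), np.uint8(29)), (np.uint8(144), np.uint8(45), np.uint8(26)), (np.uint8(145), np.uint8(44), np.uint8(27))]
[(np.uint8(241), np.uint8(39), np.uint8(35)), (np.uint8(241), np.uint8(41), np.uint8(36)), (np.uint8(242), np.uint8(38), np.uint8(37)), (np.uint8(243), np.uint8(43), np.uint8(38)), (np.uint8(213), np.uint8(66), np.uint8(74)), (np.uint8(110), np.uint8(101), np.uint8(118)), (np.uint8(98), np.uint8(103), np.uint8(121)), (np.uint8(100), np.uint8(105), np.uint8(121))]
[(np.uint8(233), np.uint8(216), np.uint8(26)), (np.uint8(231), np.uint8(209), np.uint8(42)), (np.uint8(139), np.uint8(130), np.uint8(87)), (np.uint8(96), np.uint8(95), np.uint8(95)), (np.uint8(99), np.uint8(97), np.uint8(95)), (np.uint8(95), np.uint8(95), np.uint8(93)), (np.uint8(95), np.uint8(94), np.uint8(95)), (np.uint8(117), np.uint8(111), np.uint8(92)), (np.uint8(185), np.uint8(166), np.uint8(49)), (np.uint8(199), np.uint8(178), np.uint8(33)), (np.uint8(197), np.uint8(175), np.uint8(32))]
foot bottom near (expect xk+.015) [0.015  0.0006 0.0534] foot top near [0.0143 0.0006 0.0314] bar far [-0.0235  0.0006 -0.0186] bar near lower [0.0247 0.0006 0.0014] lat [ 0.0171 -0.0147  0.0424] [0.0172 0.0159 0.0424] [ 0.0045  0.0008 -0.0186]
```

Emit:
{"method": "servo_tool", "body": {"hand": [-1,-1,-1,-1,-1,-1,-1,-1,-1,-1], "travel": [[0,0,-0.03],[0,0,-0.05],[0,0,-0.05],[0,0,-0.05],[-0.043,-0.034,-0.002],[-0.043,-0.034,-0.002],[-0.043,-0.034,-0.002],[-0.043,-0.034,-0.002],[-0.043,-0.034,-0.002],[-0.039,-0.03,-0.002]], "turn": [[0,0,0],[0,0,0],[0,0,0],[0,0,0],[0,0,0],[0,0,0],[0,0,0],[0,0,0],[0,0,0],[0,0,0]], "grip_force": 80}}

```text
t: 4.2
position: [0.5745, 0.0593, 0.2497]
ee_rot: [[-0.875, 0.483, -0.0], [0.483, 0.875, 0.0], [0.0, -0.0, -1.0]]
force: [0.5, 0.6, -1.1]
finger_gap: 0.142
grip_force: 80.8
```

Emit:
{"method": "servo_tool", "body": {"hand": [-1,-1,-1,-1,-1,-1,-1,-1,-1,-1], "travel": [[0,0,0],[0,0,0],[0,0,0],[0,0,0],[0,0,0],[0,0,0],[0,0,0],[0,0,0],[0,0,0],[0,0,0]], "turn": [[0,0,-6.5],[0,0,-6.5],[0,0,-6.4],[0,-6.25,0],[0,-6.25,0],[0,-6.25,0],[0,-6.25,0],[0,0,0],[0,0,0],[0,0,0]]}}

```text
t: 5.45
position: [0.5757, 0.0612, 0.2507]
ee_rot: [[-0.894, 0.165, 0.417], [0.15, 0.986, -0.069], [-0.423, 0.0, -0.906]]
force: [0.5, 0.1, -1.5]
finger_gap: 0.14
grip_force: 80.9
```

```bash
python3 - <<'E'
from h import *
s=r.get_state();print(s["position"],s["joints"].round(1),s["ee_rot"].round(3).tolist(),s["finger_gap"],s["grip_force"],s["force"])
w=snap("wrist");save(w,"w3.png")
for n in ("scene","top"): np.save(n+"img.npy",snap(n)["img"])
E
```

```text
[0.57569883 0.06124608 0.25073817] [ 10.9  -3.9 -30.7  39.5  -8.4  18.6] [[-0.894, 0.165, 0.417], [0.15, 0.986, -0.069], [-0.423, 0.0, -0.906]] 0.13983455720221277 80.93673795461655 [ 0.54597924  0.13714367 -1.45851331]
```

View pics/w3.png

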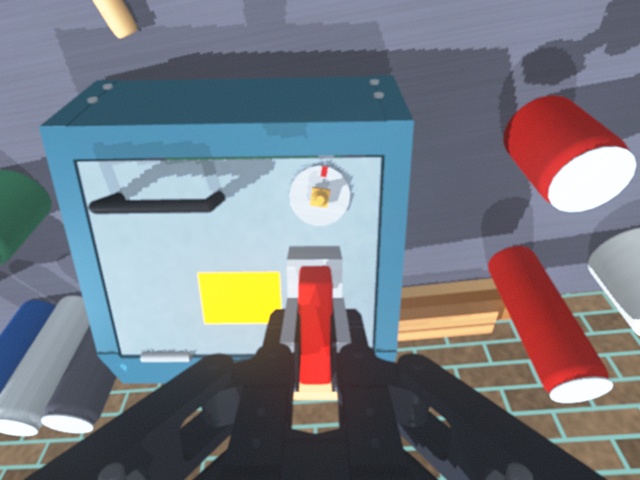

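The wrist view shows the disc at (320,195), the red mark at (324,170) and the brass stud at (319,197). The panel corners are near (78,161), (383,156), (376,352) and (113,355), and the handle runs from (95,206) to (222,200). I'll solve the panel pose from these.

```bash
python3 - <<'E'
from h import *
w=snap("wrist");i=w["img"];g=cv2.cvtColor(i,cv2.COLOR_RGB2GRAY);hsv=cv2.cvtColor(i,cv2.COLOR_RGB2HSV)
print("S disc",hsv[200,298:310,1],hsv[215,280:300,1])
row=lambda v,a,b:g[v,a:b].tolist()
print(row(180,70,90),row(180,374,392),row(260,86,104),row(260,374,392));print(g[148:170,150].tolist(),g[148:170,250].tolist(),g[345:362,125].tolist(),g[345:362,220].tolist())
red=(mask(w,(0,130,80),(8,255,255))|mask(w,(172,130,80),(180,255,255)));red[:150]=0;red[185:]=0;red[:,:290]=0;red[:,350:]=0
print("mark",blobs(red,3)[0])
m=((hsv[...,1]<22)&(g>150)).astype(np.uint8)*255;m[:150]=0;m[240:]=0;m[:,:280]=0;m[:,360:]=0
bl,l=blobs(m,200);print(bl)
h=cv2.convexHull(np.argwhere(m>0)[:,::-1].astype(np.float32));print(cv2.fitEllipse(h))
br=mask(w,(12,120,90),(28,255,255));br[:180]=0;br[215:]=0;br[:,:300]=0;br[:,340:]=0;print("brass",blobs(br,10)[0])
c=cv2.resize(i[150:235,275:365],(720,600*1),interpolation=cv2.INTER_CUBIC);cv2.imwrite("pics/w3c.png",c[...,::-1].copy())
E
```

```text
S disc [17 16 17 17 18 17 18 18 19 19 23 14] [44 45 45 44 44 43 42 43 43 40 43 42 44 43 43 30 22 19 19 17]
[140, 141, 141, 140, 139, 142, 138, 116, 88, 64, 96, 151, 192, 208, 210, 211, 210, 211, 210, 210] [211, 211, 212, 212, 211, 199, 160, 101, 75, 95, 120, 134, 137, 134, 137, 137, 134, 136] [163, 161, 160, 159, 160, 161, 156, 161, 161, 150, 123, 84, 79, 135, 196, 216, 218, 216] [207, 198, 164, 110, 81, 101, 124, 134, 137, 138, 135, 136, 137, 136, 136, 139, 136, 135]
[121, 120, 118, 121, 123, 122, 121, 123, 122, 119, 112, 99, 90, 128, 169, 186, 197, 205, 209, 209, 206, 189] [136, 136, 137, 135, 137, 136, 135, 138, 133, 122, 109, 113, 131, 147, 155, 151, 152, 153, 156, 153, 152, 152] [218, 219, 219, 218, 217, 219, 219, 217, 217, 207, 171, 121, 87, 90, 117, 134, 142] [212, 210, 211, 211, 212, 212, 208, 188, 142, 90, 62, 62, 64, 64, 63, 62, 62]
mark [([324.1, 172.2], [322, 168, 5, 10, 39])]
[([316.5, 199.5], [290, 167, 60, 60, 1818])]
((319.3841552734375, 196.7043914794922), (58.541934967041016, 59.06731414794922), 88.37388610839844)
brass [([319.9, 198.1], [312, 189, 18, 19, 262])]
```

View pics/w3c.png

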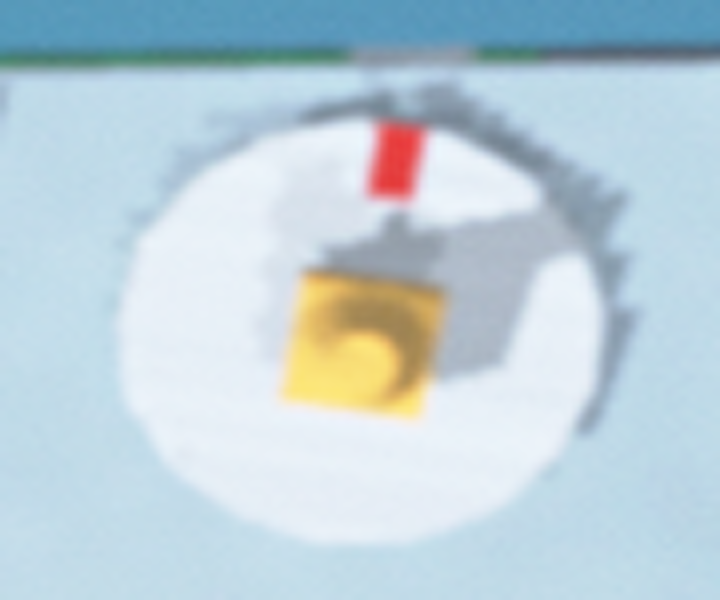

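The crop shows the brass square turned about 10° clockwise, with the mark at crop (397,160). That agrees with a latch start of about 0.19 rad.

```bash
python3 - <<'E'
from h import *
w=snap("wrist")
def line(a,b): return np.cross([*a,1],[*b,1])
X=lambda l,m:(lambda p:p[:2]/p[2])(np.cross(l,m))
L=line((80.5,180),(99,260));Rr=line((380.5,180),(376.5,260));B=line((150,161),(250,159.5));T=line((125,355.5),(220,353.5))
pts=[X(L,B),X(Rr,B),X(Rr,T),X(L,T),(319.4,196.7)];print(np.round(pts,1).tolist())
obj=np.array([[-177,-117,0],[-177,117,0],[0,117,0],[0,-117,0],[-150,70,3.]])/1000
ok,rv,tv=cv2.solvePnP(obj,np.array(pts,float),w["K"],w["D"],flags=cv2.SOLVEPNP_SQPNP)
ok,rv,tv=cv2.solvePnP(obj,np.array(pts,float),w["K"],w["D"],rv,tv,True)
Rc=cv2.Rodrigues(rv)[0];F=np.diag([1,-1,-1.]);R=w["wc"][:3,:3]@F@Rc;t=w["wc"][:3,:3]@F@tv[:,0]+w["wc"][:3,3]
e=cv2.projectPoints(obj,rv,tv,w["K"],w["D"])[0][:,0]-pts;print("res",e.round(1).tolist())
print("hinge",t.round(4),R.round(3).tolist(),"slope",np.degrees(np.arcsin(R[2,0])),"yaw",np.degrees(np.arctan2(R[1,0],R[0,0])),"roll",np.degrees(np.arcsin(R[2,1])))
psi=np.arctan2(R[0,1]*-1,R[1,1]);c,s_=np.cos(psi),np.sin(psi);a=np.radians(25)
print("psi",np.degrees(psi))
Rn=np.array([[c,-s_,0],[s_,c,0],[0,0,1]])@np.array([[np.cos(a),0,-np.sin(a)],[0,1,0],[np.sin(a),0,np.cos(a)]])
S=t+R@obj[4];print("stud pnp",S)
o,v=ray(w,(319.4,196.7))
for z in (.118,.122,.126): print(z,onplane(w,(319.4,196.7),z))
mk=onplane(w,(324.1,172.2),n=Rn[:,2],p0=S);d=Rn.T@(mk-S);print("mark dir",d*1000,np.degrees(np.arctan2(d[1],-d[0])))
s=r.get_state();E=s["ee_rot"]
print("Rn cols",Rn.round(4).tolist());print("stud in tool",E.T@(S-s["position"]),"err rotvec deg",np.degrees(cv2.Rodrigues(E.T@(Rn@np.diag([-1,1,-1.])))[0][:,0]))
np.savez("pose.npz",t=t,R=Rn,S=S)
# handle check in wrist view
for y in (-90,-50,-10): print(proj(w,S+Rn@(np.array([-150,y,30])-[-150,70,3])/1000))
E
```

```text
[[76.4, 162.1], [381.6, 157.5], [372.0, 350.3], [121.1, 355.6], [319.4, 196.7]]
res [[-0.4, 0.6], [-0.4, 0.9], [-0.7, 0.8], [0.4, -0.2], [1.1, -2.0]]
hinge [ 0.7265 -0.0281  0.1808] [[0.9, 0.16, -0.406], [-0.138, 0.987, 0.082], [0.414, -0.018, 0.91]] slope 24.47311689499784 yaw -8.75013251245945 roll -1.0037533419705316
psi -9.207052202021826
stud pnp [0.60157675 0.06195264 0.12012454]
0.118 [0.60489372 0.06059477 0.118     ]
0.122 [0.60195596 0.06102019 0.122     ]
0.126 [0.59901821 0.06144561 0.126     ]
mark dir [-1.75008116e+01  2.76844909e+00  5.61890800e-14] 8.989117954028297
Rn cols [[0.8946, 0.16, -0.4172], [-0.145, 0.9871, 0.0676], [0.4226, 0.0, 0.9063]]
stud in tool [0.03077703 0.00528623 0.12868362] err rotvec deg [-0.12493075 -0.02739463 -0.25429031]
[ 97.53535631 203.07804799]
[153.10556665 202.83231075]
[208.91063539 202.60116081]
```

Emit:
{"method": "servo_tool", "body": {"hand": [-1,-1,-1,-1,-1,-1,-1,-1,-1,-1], "travel": [[0,0.004,0.01],[0,0,0.015],[0,0,0.015],[0,0,0],[0,0,0],[0,0,0],[0,0,0],[0,0,0],[0,0,0],[0,0,0]], "turn": [[0,0,0],[0,0,0],[0,0,0],[0,0,5],[0,0,5],[0,0,0],[0,0,0],[0,0,0],[0,0,0],[0,0,0]]}}

```text
t: 6.95
position: [0.5915, 0.0623, 0.2136]
ee_rot: [[-0.852, 0.317, 0.417], [0.318, 0.946, -0.07], [-0.416, 0.073, -0.906]]
force: [-0.6, -0.4, -1.3]
finger_gap: 0.143
grip_force: 80.9
```

```bash
python3 - <<'E'
from h import *
s=r.get_state();E=s["ee_rot"];p=s["position"];print(p,E.round(3).tolist())
w=snap("wrist");save(w,"w4.png",(220,140,420,290),4)
hsv=cv2.cvtColor(w["img"],cv2.COLOR_RGB2HSV);g=cv2.cvtColor(w["img"],cv2.COLOR_RGB2GRAY)
z0=.0;S=np.array([.602,.061,.1215]);print("stud pred",proj(w,S))
br=mask(w,(12,120,70),(28,255,255));u,v=proj(w,S).astype(int);a=np.zeros_like(br);a[v-40:v+40,u-40:u+40]=br[v-40:v+40,u-40:u+40]
bl,l=blobs(a,30);print(bl);k=1+int(np.argmax([b[1][4] for b in bl]));P=np.argwhere(l==k)[:,::-1].astype(np.float32);print(cv2.minAreaRect(P))
m=((hsv[...,1]<25)&(g>150)).astype(np.uint8)*255;bm=np.zeros_like(m);bm[v-50:v+50,u-50:u+50]=m[v-50:v+50,u-50:u+50]
bl,l=blobs(bm,200);print(bl)
E
```

```text
[0.59152538 0.06234976 0.21362613] [[-0.852, 0.317, 0.417], [0.318, 0.946, -0.07], [-0.416, 0.073, -0.906]]
stud pred [306.83405626 209.7310569 ]
[([306.7, 212.3], [298, 203, 19, 20, 332])]
((307.0, 212.5), (19.0, 18.0), 90.0)
[([305.1, 213.5], [273, 176, 70, 69, 2723])]
```

View pics/w4.png

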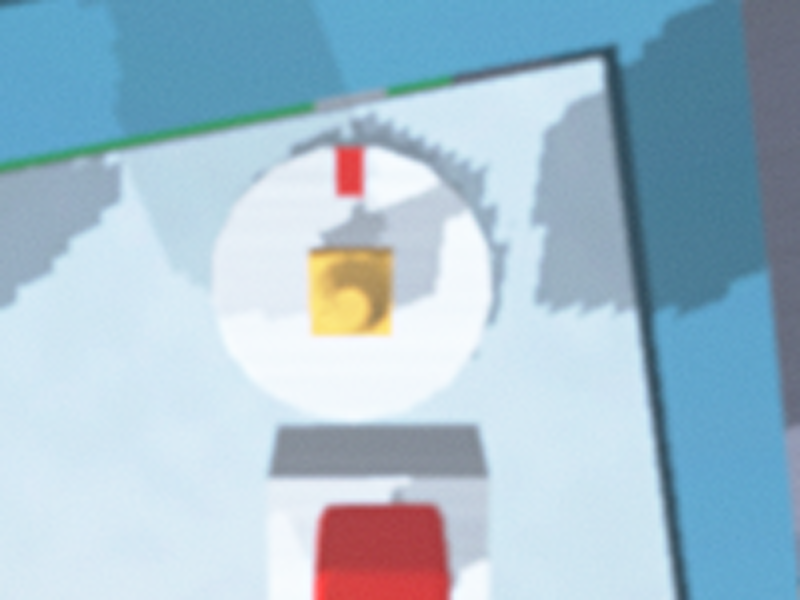

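The view shows the stud square aligned with the foot (stud at crop (351,291), disc centre (351,282)). Next is the lateral shift, then a slow descent.

Emit:
{"method": "servo_tool", "body": {"hand": [-1,-1,-1,-1,-1,-1,-1,-1,-1,-1], "travel": [[0.014,-0.0022,0],[0.0143,-0.0021,0],[0,0,0.008],[0,0,0.006],[0,0,0.003],[0,0,0.003],[0,0,0.003],[0,0,0.003],[0,0,0.003],[0,0,0]], "turn": [[0,0,0],[0,0,0],[0,0,0],[0,0,0],[0,0,0],[0,0,0],[0,0,0],[0,0,0],[0,0,0],[0,0,0]]}}

```text
t: 8.25
position: [0.5782, 0.0652, 0.175]
ee_rot: [[-0.852, 0.317, 0.417], [0.318, 0.945, -0.07], [-0.416, 0.073, -0.906]]
force: [-0.2, -0.2, -0.8]
finger_gap: 0.139
grip_force: 80.9
```

```bash
python3 - <<'E'
from h import *
s=r.get_state();E=s["ee_rot"];p=s["position"];S=np.array([.602,.061,.1215]);print("S tool",E.T@(S-p),"F tool",E.T@s["force"],"M",E.T@s["ft_torque"],s["finger_gap"],s["grip_force"])
a=snap("scene");c=proj(a,S).astype(int);print(c)
w=snap("wrist")
A=cv2.resize(a["img"][c[1]-40:c[1]+20,c[0]-40:c[0]+20],(400,400),interpolation=cv2.INTER_CUBIC)
B=cv2.resize(w["img"][150:400,220:420],(400,500),interpolation=cv2.INTER_CUBIC)
C=np.zeros((500,800,3),np.uint8);C[:400,:400]=A;C[:,400:]=B;cv2.imwrite("pics/fit.png",C[...,::-1].copy())
E
```

```text
S tool [ 0.00068854 -0.00036843  0.05870852] F tool [ 0.41113648 -0.30257063  0.706952  ] M [0.06020504 0.50001429 0.04941378] 0.13933254944089432 80.88388100266457
[313 247]
```

View pics/fit.png

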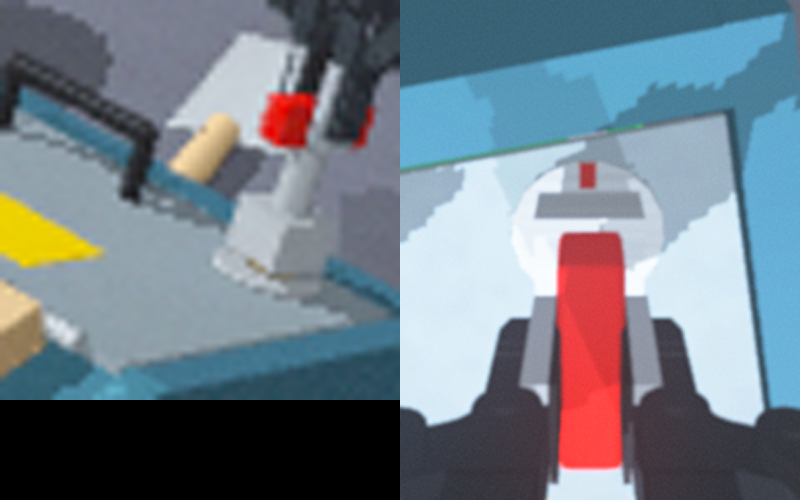

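The scene crop shows the foot around the stud with a few mm of gap left, and there is no contact force. I'll press down gently.

Emit:
{"method": "servo_tool", "body": {"hand": [-1,-1,-1,-1,-1,-1,-1,-1,-1,-1], "travel": [[0,0,0.001],[0,0,0.001],[0,0,0.001],[0,0,0.001],[0,0,0.0005],[0,0,0.0005],[0,0,0.0005],[0,0,0.0005],[0,0,0],[0,0,0]], "turn": [[0,0,0],[0,0,0],[0,0,0],[0,0,0],[0,0,0],[0,0,0],[0,0,0],[0,0,0],[0,0,0],[0,0,0]]}}

```text
t: 9.6
position: [0.5805, 0.0648, 0.1705]
ee_rot: [[-0.852, 0.317, 0.417], [0.318, 0.945, -0.07], [-0.417, 0.073, -0.906]]
force: [-5.4, -0.4, 7.7]
finger_gap: 0.143
grip_force: 82.5
```

Emit:
{"method": "servo_tool", "body": {"hand": [-1,-1,-1,-1,-1,-1,-1,-1,-1,-1], "travel": [[0,0,0],[0,0,0],[0,0,0],[0,0,0],[0,0,0],[0,0,0],[0,0,0],[0,0,0],[0,0,0],[0,0,0]], "turn": [[0,0,6],[0,0,9],[0,0,9],[0,0,9],[0,0,9],[0,0,9],[0,0,9],[0,0,9],[0,0,9],[0,0,0]]}}

```text
t: 10.85
position: [0.5815, 0.0647, 0.1709]
ee_rot: [[0.132, 0.898, 0.419], [0.991, -0.113, -0.07], [-0.015, 0.424, -0.905]]
force: [-3.2, -1.4, 5.1]
finger_gap: 0.143
grip_force: 81.9
```

```bash
python3 - <<'E'
from h import *
s=r.get_state();E=s["ee_rot"];p=s["position"];S=np.array([.602,.061,.1215]);print("S tool",E.T@(S-p),"F tool",E.T@s["force"],"M",E.T@s["ft_torque"],s["finger_gap"],s["joints"].round(1),E.round(3).tolist())
E
```

```text
S tool [-0.00019972 -0.00216974  0.05356741] F tool [-1.93198817 -0.59954553 -5.85535095] M [ 0.26714479 -0.35821322 -0.00576932] 0.1434282476356663 [ 11.2   0.5 -37.7  28.1  -8.6 106.8] [[0.132, 0.898, 0.419], [0.991, -0.113, -0.07], [-0.015, 0.424, -0.905]]
```

Emit:
{"method": "servo_tool", "body": {"hand": [-1,-1,-1,-1,-1,-1,-1,-1,-1,-1], "travel": [[0,0,0],[0,0,0],[0,0,0],[0,0,0],[0,0,0],[0,0,0],[0,0,0],[0,0,0],[0,0,0],[0,0,0]], "turn": [[0,0,2],[0,0,2],[0,0,2],[0,0,2],[0,0,2],[0,0,2],[0,0,1],[0,0,1],[0,0,0],[0,0,0]]}}

```text
t: 12.1
position: [0.5814, 0.0641, 0.1709]
ee_rot: [[0.345, 0.84, 0.419], [0.935, -0.348, -0.071], [0.086, 0.416, -0.905]]
force: [-3.8, -2.9, 7.4]
finger_gap: 0.141
grip_force: 82.0
```

```bash
cat > st.py <<'E'
from h import *
s=r.get_state();E=s["ee_rot"];p=s["position"];S=np.array([.602,.061,.1215]);q=np.load("pose.npz")["R"]
d=q.T@E[:,0];print("S tool",(E.T@(S-p)).round(4),"F tool",(E.T@s["force"]).round(1),"M",(E.T@s["ft_torque"]).round(3),"turn deg",np.degrees(np.arctan2(d[1],-d[0])),s["joints"].round(1),s["grip_force"],s["finger_gap"])
E
python3 st.py
```

```text
S tool [ 0.     -0.0021  0.0536] F tool [-3.4  0.9 -8.1] M [ 0.139 -0.774 -0.022] turn deg 102.08136180670095 [ 11.2   0.5 -37.7  28.2  -8.7 120.7] 82.03989341855049 0.1414124032214271
```

Emit:
{"method": "servo_tool", "body": {"hand": [-1,-1,-1,-1,-1,-1,-1,-1,-1,-1], "travel": [[0,0,0],[0,0,0],[0,0,0],[0,0,0],[0,0,0],[0,0,0],[0,0,0],[0,0,0],[0,0,0],[0,0,0]], "turn": [[0,0,1],[0,0,1],[0,0,1],[0,0,1],[0,0,0],[0,0,0],[0,0,0],[0,0,0],[0,0,0],[0,0,0]]}}

```text
t: 13.35
position: [0.5812, 0.0639, 0.1708]
ee_rot: [[0.403, 0.814, 0.418], [0.908, -0.412, -0.072], [0.114, 0.409, -0.905]]
force: [-4.1, -3.6, 7.3]
finger_gap: 0.144
grip_force: 82.1
```

```bash
python3 st.py; python3 - <<'E'
from h import *
w=snap("wrist");save(w,"w5.png",(170,100,490,340),2)
E
```

```text
S tool [ 0.0001 -0.002   0.0535] F tool [-4.1  1.1 -8.1] M [ 0.054 -0.975 -0.174] turn deg 106.06583284227283 [ 11.2   0.5 -37.7  28.2  -8.7 124.7] 82.13565945625305 0.14366072714628628
```

Emit:
{"method": "servo_tool", "body": {"hand": [-1,-1,-1,-1,-1,-1,-1,-1,-1,-1], "travel": [[0,0,0],[0,0,0],[0,0,-0.004],[0,0,-0.006],[0,0,-0.006],[0,0,-0.01],[0,0,-0.03],[0,0,-0.04],[0,0,-0.04],[0,0,0]], "turn": [[0,0,-2.5],[0,0,-2.5],[0,0,0],[0,0,0],[0,0,0],[0,0,0],[0,0,0],[0,0,0],[0,0,0],[0,0,0]]}}

```text
t: 14.65
position: [0.5249, 0.0752, 0.2972]
ee_rot: [[0.33, 0.844, 0.422], [0.94, -0.334, -0.068], [0.084, 0.419, -0.904]]
force: [1.0, 0.5, -1.8]
finger_gap: 0.139
grip_force: 81.0
```

```bash
python3 st.py; python3 - <<'E'
from h import *
q=np.load("pose.npz")["R"];S=np.array([.602,.061,.1215])
for n in ("wrist","top"):
    w=snap(n);u,v=proj(w,S).astype(int);print(n,u,v)
    red=(mask(w,(0,110,80),(8,255,255))|mask(w,(172,110,80),(180,255,255)));k=48 if n=="wrist" else 16
    a=np.zeros_like(red);a[max(0,v-k):v+k,max(0,u-k):u+k]=red[max(0,v-k):v+k,max(0,u-k):u+k]
    for c,b in blobs(a,3)[0]:
        d=q.T@(onplane(w,c,n=q[:,2],p0=S)-S);print(c,b,(d*1000).round(1),"latch",np.degrees(np.arctan2(d[1],-d[0])))
    br=mask(w,(12,120,70),(28,255,255));a=np.zeros_like(br);a[max(0,v-k//2):v+k//2,max(0,u-k//2):u+k//2]=br[max(0,v-k//2):v+k//2,max(0,u-k//2):u+k//2];print("brass",blobs(a,5)[0])
E
```

```text
S tool [-0.0026 -0.0039  0.1924] F tool [ 0.7 -0.1  2. ] M [ 0.488 -0.06   0.001] turn deg 101.24255883522702 [ 14.2 -10.6 -30.4  46.7  -9.7 122.6] 81.02337643504143 0.138757087743981
wrist 311 215
[308.2, 196.5] [306, 193, 5, 8, 30] [ 0.5 19.8  0. ] latch 91.39777466892107
brass [([312.6, 216.8], [306, 210, 14, 15, 157])]
top 329 237
brass [([329.8, 238.1], [328, 236, 4, 5, 17])]
```

The latch mark reads about 91° (sideways, at the stop) and the key is off. Now I compute the return to the tray.

```bash
python3 - <<'E'
from h import *
s=r.get_state();E=s["ee_rot"];p=s["position"]
ax=np.cross(E[:,2],[0,0,-1]);an=np.arcsin(np.linalg.norm(ax));rv=E.T@(ax/np.linalg.norm(ax))*an
print("rotvec tool deg",np.degrees(rv))
E2=E@cv2.Rodrigues(rv)[0];print(E2.round(3).tolist())
t=np.array([.4486,.3592,.16]);print("travel after untilt",E2.T@(t-p))
E
```

```text
rotvec tool deg [ 2.45685016e+01 -4.80306869e+00  1.78696944e-16]
[[0.349, 0.937, 0.0], [0.937, -0.349, -0.0], [0.0, 0.0, -1.0]]
travel after untilt [ 0.24045462 -0.16988141  0.13320121]
```

Emit:
{"method": "servo_tool", "body": {"hand": [-1,-1,-1,-1,-1,-1,-1,-1,-1,-1], "travel": [[0,0,0],[0,0,0],[0,0,0],[0,0,0],[0.035,-0.025,0],[0.045,-0.032,0.01],[0.045,-0.032,0.02],[0.045,-0.032,0.03],[0.04,-0.028,0.035],[0.03,-0.021,0.038]], "turn": [[6.14,-1.2,0],[6.14,-1.2,0],[6.14,-1.2,0],[6.14,-1.2,0],[0,0,0],[0,0,0],[0,0,0],[0,0,0],[0,0,0],[0,0,0]]}}

```text
t: 16.0
position: [0.4475, 0.3598, 0.1573]
ee_rot: [[0.349, 0.937, -0.002], [0.937, -0.349, -0.001], [-0.002, -0.001, -1.0]]
force: [0.9, -0.4, -1.6]
finger_gap: 0.142
grip_force: 80.8
```

Emit:
{"method": "servo_tool", "body": {"hand": [-1,-1,-1,-1,-1,-1,-1,-1,-1,-1], "travel": [[0,0,0.02],[0,0,0.02],[0,0,0.015],[0,0,0],[0,0,0],[0,0,0],[0,0,0],[0,0,0],[0,0,0],[0,0,0]], "turn": [[0,0,0],[0,0,0],[0,0,0],[0,0,0],[0,0,0],[0,0,0],[0,0,0],[0,0,0],[0,0,0],[0,0,0]]}}

```text
t: 17.25
position: [0.4486, 0.3583, 0.1051]
ee_rot: [[0.35, 0.937, -0.001], [0.937, -0.35, -0.0], [-0.0, -0.0, -1.0]]
force: [0.6, -0.6, -1.5]
finger_gap: 0.143
grip_force: 80.7
```

```bash
python3 - <<'E'
from h import *
s=r.get_state();E=s["ee_rot"];p=s["position"];print(p,E.round(4).tolist(),s["joints"].round(1),s["force"])
print("to go tool",E.T@(np.array([.4486,.3592,.0584])-p))
w=snap("wrist");m2=mask(w,(0,150,60),(8,255,255))|mask(w,(172,150,60),(180,255,255));m2[:150]=0;bl,l=blobs(m2,300);print(bl)
i=w["img"];g=cv2.cvtColor(i,cv2.COLOR_RGB2HSV)
print([i[v,315].tolist() for v in range(236,275,3)])
print([i[252,c].tolist() for c in list(range(280,296,3))+list(range(334,350,3))])
E
```

```text
[0.44861387 0.35826864 0.10511309] [[0.3499, 0.9368, -0.0005], [0.9368, -0.3499, -0.0003], [-0.0005, -0.0004, -1.0]] [ 38.6  19.8 -17.2  53.    0.  149.1] [ 0.56476771 -0.59160147 -1.46522834]
to go tool [ 0.00089041 -0.00032188  0.04671278]
[([600.9, 256.8], [547, 201, 93, 132, 8610]), ([314.9, 325.3], [298, 267, 35, 118, 3732])]
[[251, 242, 35], [251, 241, 32], [251, 242, 36], [243, 228, 68], [110, 108, 105], [112, 108, 104], [114, 111, 107], [110, 109, 106], [142, 144, 148], [145, 149, 154], [138, 85, 77], [131, 52, 25], [135, 52, 27]]
[[237, 220, 33], [237, 221, 34], [238, 220, 42], [126, 120, 102], [112, 110, 106], [110, 106, 103], [110, 108, 101], [110, 107, 103], [180, 162, 92], [253, 244, 36], [252, 243, 40], [252, 243, 43]]
```

Emit:
{"method": "servo_tool", "body": {"hand": [-1,-1,-1,-1,-1,-1,-1,-1,-1,-1], "travel": [[0.001,0,0.015],[0,0,0.015],[0,0,0.008],[0,0,0.003],[0,0,0.002],[0,0,0.0015],[0,0,0.001],[0,0,0.001],[0,0,0],[0,0,0]], "turn": [[0,0,0],[0,0,0],[0,0,0],[0,0,0],[0,0,0],[0,0,0],[0,0,0],[0,0,0],[0,0,0],[0,0,0]]}}

```text
t: 18.55
position: [0.449, 0.3592, 0.0587]
ee_rot: [[0.35, 0.937, -0.0], [0.937, -0.35, -0.0], [-0.0, -0.0, -1.0]]
force: [0.0, 0.2, -0.9]
finger_gap: 0.143
grip_force: 80.7
```

Emit:
{"method": "servo_tool", "body": {"hand": [-0.6,-0.4,0,0.5,1,1,1,1,1,1], "travel": [[0,0,0.0005],[0,0,0],[0,0,0],[0,0,0],[0,0,0],[0,0,-0.02],[0,0,-0.04],[0,0,-0.05],[0,0,-0.05],[0,0,0]], "turn": [[0,0,0],[0,0,0],[0,0,0],[0,0,0],[0,0,0],[0,0,0],[0,0,0],[0,0,0],[0,0,0],[0,0,0]]}}

```text
t: 19.8
position: [0.4513, 0.3611, 0.2228]
ee_rot: [[0.35, 0.937, 0.006], [0.937, -0.35, 0.005], [0.007, 0.004, -1.0]]
force: [0.2, -0.3, -0.0]
finger_gap: 0.999
grip_force: 0.0
```

```bash
python3 - <<'E'
from h import *
s=r.get_state();E=s["ee_rot"];p=s["position"];print(p,s["finger_gap"],s["joints"].round(1))
w=snap("wrist")
m2=mask(w,(0,170,80),(6,255,255))|mask(w,(174,170,80),(180,255,255));m2[:, 500:]=0
bl,l=blobs(m2,200);print(bl)
for z in (.077,):
    for c,b in bl: print(onplane(w,c,.072), (E.T@(onplane(w,(c[0],b[1]+b[3]),.077)-p)).round(4),(E.T@(onplane(w,(c[0],b[1]),.057)-p)).round(4))
b=snap("top");m2=mask(b,(0,170,100),(6,255,255))|mask(b,(174,170,100),(180,255,255));print(blobs(m2,8)[0])
# opened-handle plan
q=np.load("pose.npz");R=q["R"];S=np.array([.602,.061,.1215]);H=S+R@(np.array([0,-120,27])/1000);hg=S+R@(np.array([150,-70,-3])/1000)
print("handle",H,"hinge",hg)
a=snap("scene")
for n,d in (("top",b),("scene",a)): print(n,[proj(d,H+R[:,1]*y).round(1).tolist() for y in (-.04,0,.04)])
g=cv2.cvtColor(b["img"],cv2.COLOR_RGB2GRAY);u,v=proj(b,H).astype(int);m=(g<50).astype(np.uint8)*255;k=np.zeros_like(m);k[v-12:v+14,u-30:u+30]=m[v-12:v+14,u-30:u+30];print(blobs(k,20)[0])
g=cv2.cvtColor(a["img"],cv2.COLOR_RGB2GRAY);u,v=proj(a,H).astype(int);m=(g<50).astype(np.uint8)*255;k=np.zeros_like(m);k[v-14:v+25,u-25:u+25]=m[v-14:v+25,u-25:u+25];print(blobs(k,20)[0])
E
```

```text
[0.45131855 0.36105304 0.22282645] 0.9989302536436782 [ 38.7  15.4  -7.3  66.9   0.  149.1]
[([490.3, 201.2], [476, 185, 24, 37, 325]), ([311.5, 226.9], [304, 200, 15, 56, 726])]
[0.59969896 0.32933832 0.072     ] [0.0041 0.1499 0.1464] [0.0325 0.1548 0.1666]
[0.44795716 0.36155548 0.072     ] [-0.027  -0.0039  0.1456] [ 0.019  -0.004   0.1659]
[([232.7, 136.0], [214, 117, 30, 35, 455]), ([243.9, 230.1], [232, 217, 18, 22, 113]), ([195.7, 307.1], [186, 302, 21, 11, 91])]
handle [ 0.57153599 -0.05562825  0.14597031] hinge [ 0.72624605 -0.03005277  0.18217382]
top [[402.9, 254.5], [384.2, 251.4], [365.6, 248.2]]
scene [[275.9, 216.6], [285.5, 221.8], [295.4, 227.3]]
[]
[([276.3, 220.6], [273, 217, 12, 9, 30]), ([292.4, 229.5], [286, 223, 10, 14, 33])]
```

Emit:
{"method": "servo_tool", "body": {"hand": [1,1,1,1,1,1,1,1,0,0], "travel": [[-0.036,0.026,-0.01],[-0.045,0.0317,-0.01],[-0.046,0.0322,-0.007],[-0.046,0.0322,0],[-0.046,0.0322,0],[-0.046,0.0322,0],[-0.046,0.0322,0],[-0.0416,0.0294,0],[0,0,0],[0,0,0]], "turn": [[0,0,0],[0,0,0],[0,0,0],[0,0,0],[0,0,0],[0,0,0],[0,0,0],[0,0,0],[0,0,-5.7],[0,0,-5.6]]}}

```text
t: 21.2
position: [0.557, -0.0588, 0.2429]
ee_rot: [[0.158, 0.987, -0.004], [0.987, -0.158, 0.0], [-0.001, -0.004, -1.0]]
force: [0.2, -0.6, 0.2]
finger_gap: 0.609
grip_force: 0.0
```

Emit:
{"method": "servo_tool", "body": {"hand": [0,0,0,0,0,0,0,0,0,0], "travel": [[0,0,0],[0,0,0],[0,0,0],[0,0,0],[0,0,0],[0,0,0],[0,0,0],[0,0,0],[0,0,0],[0,0,0]], "turn": [[-7.5,0,0],[-7.5,0,0],[0,0,0],[0,0,0],[0,0,0],[0,0,0],[0,0,0],[0,0,0],[0,0,0],[0,0,0]]}}

```text
t: 22.45
position: [0.5581, -0.0578, 0.2452]
ee_rot: [[0.159, 0.954, 0.255], [0.987, -0.154, -0.042], [-0.0, 0.258, -0.966]]
force: [0.4, 0.2, -0.4]
finger_gap: 0.496
grip_force: 0.0
```

```bash
python3 - <<'E'
from h import *
s=r.get_state();E=s["ee_rot"];p=s["position"];print(p,E.round(3).tolist(),s["finger_gap"],s["joints"].round(1))
q=np.load("pose.npz");R=q["R"];S=np.array([.602,.061,.1215]);H=S+R@(np.array([0,-120,27])/1000)
w=snap("wrist");pts=[proj(w,H+R[:,1]*y) for y in (-.04,0,.04)];print(np.round(pts,1).tolist(),proj(w,S))
g=cv2.cvtColor(w["img"],cv2.COLOR_RGB2GRAY)
for f in np.linspace(-.03,.03,5):
    u,v=proj(w,H+R[:,1]*f).astype(int)
    print(u,v,"vert",[int(x) for x in g[v-40:v+41:4,u]],"hor",[int(x) for x in g[v,u-40:u+41:4]])
np.save("w6.npy",w["img"])
E
```

```text
[ 0.5580588  -0.05784591  0.24520527] [[0.159, 0.954, 0.255], [0.987, -0.154, -0.042], [-0.0, 0.258, -0.966]] 0.4958881526475676 [ -5.3   0.9 -23.3  50.8  -1.   93.7]
[[298.6, 288.5], [297.8, 239.2], [297.0, 184.5]] [303.86893743  62.49441031]
298 276 vert [50, 47, 51, 48, 50, 50, 50, 45, 45, 45, 43, 45, 44, 45, 58, 170, 142, 101, 112, 112, 111] hor [111, 99, 98, 100, 87, 153, 156, 157, 158, 139, 43, 61, 55, 41, 127, 175, 175, 177, 174, 177, 176]
298 258 vert [51, 53, 52, 51, 52, 49, 55, 53, 48, 50, 46, 47, 47, 46, 46, 45, 44, 44, 42, 121, 174] hor [111, 99, 99, 100, 83, 178, 177, 178, 177, 121, 46, 63, 60, 176, 176, 178, 176, 177, 176, 176, 178]
297 239 vert [53, 53, 49, 52, 48, 52, 47, 49, 47, 50, 46, 45, 44, 47, 46, 42, 44, 38, 47, 42, 45] hor [111, 101, 97, 98, 82, 165, 156, 127, 127, 104, 46, 56, 53, 176, 177, 177, 177, 177, 177, 179, 174]
297 219 vert [54, 46, 49, 50, 49, 53, 53, 49, 52, 48, 52, 47, 49, 47, 50, 46, 45, 44, 47, 46, 42] hor [113, 100, 99, 100, 81, 118, 126, 126, 176, 137, 52, 56, 55, 179, 175, 177, 178, 180, 178, 180, 178]
297 198 vert [127, 128, 127, 141, 165, 82, 45, 53, 52, 50, 51, 55, 50, 51, 50, 49, 51, 49, 49, 49, 50] hor [98, 100, 97, 97, 111, 126, 126, 128, 182, 91, 51, 62, 64, 180, 178, 176, 178, 177, 175, 177, 177]
```

```bash
python3 - <<'E'
from h import *
s=r.get_state();E=s["ee_rot"];p=s["position"]
q=np.load("pose.npz");R=q["R"];S=np.array([.602,.061,.1215]);H=S+R@(np.array([0,-120,27])/1000)
w=snap("wrist");g=cv2.cvtColor(w["img"],cv2.COLOR_RGB2GRAY)
P=[]
for v in range(195,275,10):
    c=np.where(g[v,280:330]<85)[0]+280;P.append((c.min(),c.max(),v))
print(P)
Q=np.array([onplane(w,((a+b)/2,v),n=R[:,2],p0=H) for a,b,v in P]);T=(Q-p)@E;print(T.round(4).tolist());d=Q[0]-Q[-1];print("yaw bar",np.degrees(np.arctan2(d[1],d[0])))
x=[R.T@(k-H) for k in Q];print(np.mean(x,0)*1000)
print("H tool",E.T@(H-p))
E
```

```text
[(np.int64(294), np.int64(305), 195), (np.int64(294), np.int64(305), 205), (np.int64(294), np.int64(305), 215), (np.int64(294), np.int64(305), 225), (np.int64(295), np.int64(306), 235), (np.int64(294), np.int64(306), 245), (np.int64(295), np.int64(306), 255), (np.int64(296), np.int64(307), 265)]
[[0.0371, -0.0114, 0.0989], [0.03, -0.0115, 0.0989], [0.0227, -0.0116, 0.099], [0.0153, -0.0117, 0.099], [0.0077, -0.0111, 0.0989], [-0.0, -0.0116, 0.099], [-0.0079, -0.0113, 0.0989], [-0.0158, -0.0107, 0.0988]]
yaw bar 81.59104690697961
[ 1.76927537e+00  6.74752677e+00 -8.95381411e-15]
H tool [ 0.00437963 -0.01312004  0.09922483]
```

Emit:
{"method": "servo_tool", "body": {"hand": [0,0,0,0,0,0,-1,-1,-1,-1], "travel": [[0.002,-0.0055,0.01],[0.002,-0.0055,0.02],[0,0,0.03],[0,0,0.03],[0,0,0.015],[0,0,0.006],[0,0,0],[0,0,0],[0,0,0],[0,0,0]], "turn": [[0,0,0],[0,0,0],[0,0,0],[0,0,0],[0,0,0],[0,0,0],[0,0,0],[0,0,0],[0,0,0],[0,0,0]], "grip_force": 40}}

```text
t: 23.8
position: [0.5768, -0.0568, 0.1361]
ee_rot: [[0.159, 0.953, 0.256], [0.987, -0.154, -0.042], [-0.0, 0.259, -0.966]]
force: [-4.5, 0.7, 6.8]
finger_gap: 0.098
grip_force: 39.4
```

```bash
cat > arc.py <<'E'
from h import *
import sys
# rows for swing: panel angle from a0 to a1 (deg), tool tilt rotation k deg of turn per deg of panel
s=r.get_state();E=s["ee_rot"];p=s["position"];q=np.load("pose.npz");R=q["R"]
print("p",p.round(4),"gap",s["finger_gap"],"F",s["force"].round(1),s["joints"].round(1))
bar=p-E[:,2]*.012
y=R[:,1]
v0=R@(np.array([-150,0,30])/1000)   # handle from hinge, at shut (bar pos defines hinge)
a=float(sys.argv[1]);a1=float(sys.argv[2]);n=int(sys.argv[3]);tr=float(sys.argv[4])
rot=lambda d:cv2.Rodrigues(y*np.radians(d))[0]
if a==0: hg=bar-v0;np.save("hg.npy",hg)
hg=np.load("hg.npy")
print("hinge",hg.round(4),"angle now",np.degrees(np.arctan2(-(bar-hg)@np.cross(y,v0)*-1,(bar-hg)@v0)),"radius",np.linalg.norm((bar-hg)-(bar-hg)@y*y))
for i in range(n):
    b=a+(a1-a)*(i+1)/n
    nb=hg+rot(b)@v0
    ax=E.T@y*tr/n                     # tool turn about hinge y, in tool axes, deg
    E2=E@cv2.Rodrigues(np.radians(ax))[0];np_=nb+E2[:,2]*.012+y*((p-hg)@y)
    print((E.T@(np_-p)).round(4).tolist(),ax.round(2).tolist())
    p,E=np_,E2
print("end",p.round(4),E.round(3).tolist())
E
python3 arc.py 0 30 9 9
```

```text
p [ 0.5768 -0.0568  0.1361] gap 0.0977025640191098 F [-4.5  0.7  6.8] [ -5.    7.5 -31.2  36.3  -1.1  94. ]
hinge [ 0.7204 -0.0801  0.1839] angle now 2.554707585715942e-15 radius 0.1529705854077835
[-0.0, 0.0003, -0.0089] [1.0, 0.0, -0.0]
[-0.0, 0.0006, -0.0089] [1.0, 0.0, -0.0]
[-0.0, 0.001, -0.0088] [1.0, 0.0, -0.0]
[-0.0, 0.0013, -0.0088] [1.0, 0.0, -0.0]
[-0.0, 0.0017, -0.0087] [1.0, 0.0, -0.0]
[-0.0, 0.002, -0.0086] [1.0, 0.0, -0.0]
[-0.0, 0.0024, -0.0085] [1.0, 0.0, -0.0]
[-0.0, 0.0027, -0.0084] [1.0, 0.0, -0.0]
[-0.0, 0.0031, -0.0083] [1.0, 0.0, -0.0]
end [ 0.5767 -0.0568  0.2149] [[0.159, 0.982, 0.104], [0.987, -0.158, -0.017], [-0.0, 0.105, -0.994]]
```

Emit:
{"method": "servo_tool", "body": {"hand": [-1,-1,-1,-1,-1,-1,-1,-1,-1,-1], "travel": [[0,0.0003,-0.009],[0,0.0006,-0.009],[0,0.001,-0.009],[0,0.0013,-0.009],[0,0.0017,-0.0087],[0,0.002,-0.0086],[0,0.0024,-0.0085],[0,0.0027,-0.0084],[0,0.0031,-0.0083],[0,0,0]], "turn": [[1,0,0],[1,0,0],[1,0,0],[1,0,0],[1,0,0],[1,0,0],[1,0,0],[1,0,0],[1,0,0],[0,0,0]]}}

```text
t: 25.05
position: [0.576, -0.0567, 0.2142]
ee_rot: [[0.159, 0.982, 0.101], [0.987, -0.159, -0.017], [-0.0, 0.103, -0.995]]
force: [-3.5, 0.9, -0.6]
finger_gap: 0.092
grip_force: 39.9
```

```bash
python3 arc.py 30 60 9 10
```

```text
p [ 0.576  -0.0567  0.2142] gap 0.09155621377181322 F [-3.5  0.9 -0.6] [ -5.4  11.1 -14.2  58.8  -0.4  93.8]
hinge [ 0.7204 -0.0801  0.1839] angle now 29.689597299240763 radius 0.1534727096628592
[-0.0, 0.0041, -0.0087] [1.11, 0.0, -0.0]
[-0.0, 0.0037, -0.008] [1.11, 0.0, -0.0]
[-0.0, 0.004, -0.0078] [1.11, 0.0, -0.0]
[-0.0, 0.0043, -0.0077] [1.11, 0.0, -0.0]
[-0.0, 0.0046, -0.0075] [1.11, 0.0, -0.0]
[-0.0, 0.0049, -0.0073] [1.11, 0.0, -0.0]
[-0.0, 0.0051, -0.0071] [1.11, 0.0, -0.0]
[-0.0, 0.0054, -0.0069] [1.11, 0.0, -0.0]
[-0.0, 0.0057, -0.0067] [1.11, 0.0, -0.0]
end [ 0.6152 -0.0631  0.2825] [[0.159, 0.985, -0.071], [0.987, -0.159, 0.011], [-0.0, -0.072, -0.997]]
```

Emit:
{"method": "servo_tool", "body": {"hand": [-1,-1,-1,-1,-1,-1,-1,-1,-1,-1], "travel": [[0,0.004,-0.0087],[0,0.0037,-0.008],[0,0.004,-0.0078],[0,0.0043,-0.0077],[0,0.0046,-0.0075],[0,0.0049,-0.0073],[0,0.0051,-0.0071],[0,0.0054,-0.0069],[0,0.0057,-0.0067],[0,0,0]], "turn": [[1.1,0,0],[1.1,0,0],[1.1,0,0],[1.1,0,0],[1.1,0,0],[1.1,0,0],[1.1,0,0],[1.1,0,0],[1.1,0,0],[0,0,0]]}}

```text
t: 26.3
position: [0.613, -0.0623, 0.2828]
ee_rot: [[0.159, 0.985, -0.073], [0.987, -0.159, 0.012], [0.0, -0.074, -0.997]]
force: [-10.1, 3.4, 4.2]
finger_gap: 0.097
grip_force: 40.1
```

```bash
python3 arc.py 60 82 9 11
```

```text
p [ 0.613  -0.0623  0.2828] gap 0.09721959578612346 F [-10.1   3.4   4.2] [-5.9 23.  10.9 82.1  0.3 93.2]
hinge [ 0.7204 -0.0801  0.1839] angle now 59.451531971574255 radius 0.15475089133196593
[-0.0, 0.0065, -0.0047] [1.22, 0.0, 0.0]
[-0.0, 0.0043, -0.0047] [1.22, 0.0, 0.0]
[-0.0, 0.0044, -0.0046] [1.22, 0.0, 0.0]
[-0.0, 0.0045, -0.0045] [1.22, 0.0, 0.0]
[-0.0, 0.0046, -0.0044] [1.22, 0.0, 0.0]
[-0.0, 0.0047, -0.0042] [1.22, 0.0, 0.0]
[-0.0, 0.0048, -0.0041] [1.22, 0.0, 0.0]
[-0.0, 0.0049, -0.004] [1.22, 0.0, 0.0]
[-0.0, 0.005, -0.0039] [1.22, 0.0, 0.0]
end [ 0.6615 -0.0702  0.3144] [[0.159, 0.953, -0.259], [0.987, -0.154, 0.042], [0.0, -0.263, -0.965]]
```

Emit:
{"method": "servo_tool", "body": {"hand": [-1,-1,-1,-1,-1,-1,-1,-1,-1,-1], "travel": [[0,0.005,-0.0047],[0,0.0043,-0.0047],[0,0.0044,-0.0046],[0,0.0045,-0.0045],[0,0.0046,-0.0044],[0,0.0047,-0.0042],[0,0.0048,-0.0041],[0,0.0049,-0.004],[0,0.0045,-0.0035],[0,0,0]], "turn": [[1.2,0,0],[1.2,0,0],[1.2,0,0],[1.2,0,0],[1.2,0,0],[1.2,0,0],[1.2,0,0],[1.2,0,0],[1.2,0,0],[0,0,0]]}}

```text
t: 27.55
position: [0.6589, -0.0693, 0.3165]
ee_rot: [[0.159, 0.953, -0.256], [0.987, -0.154, 0.042], [0.001, -0.26, -0.966]]
force: [-14.2, 4.7, 9.6]
finger_gap: 0.093
grip_force: 40.7
```

```bash
python3 arc.py 81 84 2 0
```

```text
p [ 0.6589 -0.0693  0.3165] gap 0.0933499117467869 F [-14.2   4.7   9.6] [ -6.4  41.4  43.1 106.8   0.8  92.7]
hinge [ 0.7204 -0.0801  0.1839] angle now 81.34491877062159 radius 0.15595788150573803
[0.0, 0.0043, 0.0005] [0.0, 0.0, 0.0]
[0.0, 0.0033, -0.0023] [0.0, 0.0, 0.0]
end [ 0.6666 -0.0705  0.3163] [[0.159, 0.953, -0.256], [0.987, -0.154, 0.042], [0.001, -0.26, -0.966]]
```

Emit:
{"method": "servo_tool", "body": {"hand": [-1,-1,-1,-1,-1,-1,-1,-1,-1,-1], "travel": [[0,0.001,0],[0,0.001,0],[0,0.001,0],[0,0.001,0],[0,0,0],[0,0,0],[0,0,0],[0,0,0],[0,0,0],[0,0,0]], "turn": [[0,0,0],[0,0,0],[0,0,0],[0,0,0],[0,0,0],[0,0,0],[0,0,0],[0,0,0],[0,0,0],[0,0,0]]}}

```text
t: 28.8
position: [0.6591, -0.0693, 0.3165]
ee_rot: [[0.159, 0.952, -0.262], [0.987, -0.153, 0.043], [0.001, -0.265, -0.964]]
force: [-25.0, 5.3, 11.8]
finger_gap: 0.094
grip_force: 40.9
```

```bash
python3 arc.py 81 84 1 0; python3 - <<'E'
from h import *
q=np.load("pose.npz");R=q["R"]
a=snap("scene");b=snap("top")
# outer lower corners of panel at given angle; hinge mid
hg=np.array([.7252,-.0301,.183])
for d in (70,80.2):
    M=cv2.Rodrigues(R[:,1]*np.radians(d))[0]@R
    print(d,[[proj(c,hg+M@np.array([-.177,y,0])).round(0).tolist() for y in (-.117,.117)] for c in (a,b)])
A=cv2.resize(a["img"][150:320,190:360],(480,480),interpolation=cv2.INTER_CUBIC);B=cv2.resize(b["img"][130:290,290:450],(320,320),interpolation=cv2.INTER_CUBIC)
C=np.zeros((480,800,3),np.uint8);C[:,:480]=A;C[:320,480:]=B
cv2.imwrite("pics/open.png",C[...,::-1].copy())
E
```

```text
p [ 0.6591 -0.0693  0.3165] gap 0.09429286262254312 F [-25.    5.3  11.8] [ -6.4  41.9  43.9 107.4   0.8  92.7]
hinge [ 0.7204 -0.0801  0.1839] angle now 81.41090907735558 radius 0.1558478566686552
[0.0, 0.0073, -0.0018] [0.0, 0.0, 0.0]
end [ 0.6665 -0.0705  0.3163] [[0.159, 0.952, -0.262], [0.987, -0.153, 0.043], [0.001, -0.265, -0.964]]
70 [[[260.0, 168.0], [324.0, 199.0]], [[433.0, 238.0], [306.0, 217.0]]]
80.2 [[[253.0, 165.0], [318.0, 196.0]], [[437.0, 224.0], [308.0, 202.0]]]
```

Emit:
{"method": "servo_tool", "body": {"hand": [-1,-1,-0.75,-0.6,-0.45,-0.45,-0.45,-0.45,-0.45,-0.45], "travel": [[0,-0.002,0],[0,-0.0025,0],[0,0,0],[0,0,0],[0,0,0],[0,0,0],[0,0,-0.008],[0,0,-0.012],[0,0,-0.015],[0,0,-0.015]], "turn": [[0,0,0],[0,0,0],[0,0,0],[0,0,0],[0,0,0],[0,0,0],[0,0,0],[0,0,0],[0,0,0],[0,0,0]]}}

```text
t: 30.15
position: [0.674, -0.0726, 0.3639]
ee_rot: [[0.16, 0.955, -0.25], [0.987, -0.155, 0.04], [-0.001, -0.254, -0.967]]
force: [1.6, -0.5, -0.0]
finger_gap: 0.276
grip_force: 0.0
```

Emit:
{"method": "servo_tool", "body": {"hand": [-0.45,-0.45,-0.45,-0.45,-0.45,-0.45,-0.45,-0.45,-0.45,-0.45], "travel": [[0,-0.006,-0.02],[0,-0.01,-0.025],[0,-0.01,-0.025],[0,-0.04,-0.01],[0,-0.05,0],[0,-0.05,0],[0,-0.05,0],[0,0,0],[0,0,0],[0,0,0]], "turn": [[0,0,0],[0,0,0],[0,0,0],[0,0,0],[0,0,0],[0,0,0],[0,0,0],[0,0,0],[0,0,0],[0,0,0]]}}

```text
t: 31.4
position: [0.4699, -0.0403, 0.4737]
ee_rot: [[0.16, 0.96, -0.229], [0.987, -0.155, 0.038], [0.001, -0.232, -0.973]]
force: [-0.7, 0.2, 0.3]
finger_gap: 0.279
grip_force: 0.0
```

```bash
python3 - <<'E'
from h import *
s=r.get_state();print(s["t"],s["position"],s["joints"].round(1),s["force"])
q=np.load("pose.npz");R=q["R"]
a=snap("scene");b=snap("top")
hg=np.array([.7252,-.0301,.183])
for d in (70,80.2):
    M=cv2.Rodrigues(R[:,1]*np.radians(d))[0]@R
    print(d,[[proj(c,hg+M@np.array([-.177,y,0])).round(0).tolist() for y in (-.117,.117)] for c in (a,b)])
A=cv2.resize(a["img"][130:330,180:480],(750,500),interpolation=cv2.INTER_CUBIC)
cv2.imwrite("pics/open2.png",A[...,::-1].copy())
m2=mask(b,(0,170,100),(6,255,255))|mask(b,(174,170,100),(180,255,255));print(blobs(m2,8)[0])
E
```

```text
31.4 [ 0.46985227 -0.04025431  0.47365332] [ -5.5  17.3  26.3 112.3   0.9  93.6] [-0.68558914  0.16906063  0.33532286]
70 [[[260.0, 168.0], [324.0, 199.0]], [[433.0, 238.0], [306.0, 217.0]]]
80.2 [[[253.0, 165.0], [318.0, 196.0]], [[437.0, 224.0], [308.0, 202.0]]]
[([230.3, 137.3], [212, 117, 32, 35, 576]), ([242.8, 231.4], [232, 219, 18, 20, 89]), ([194.6, 306.8], [186, 303, 21, 10, 67])]
```

View pics/open2.png

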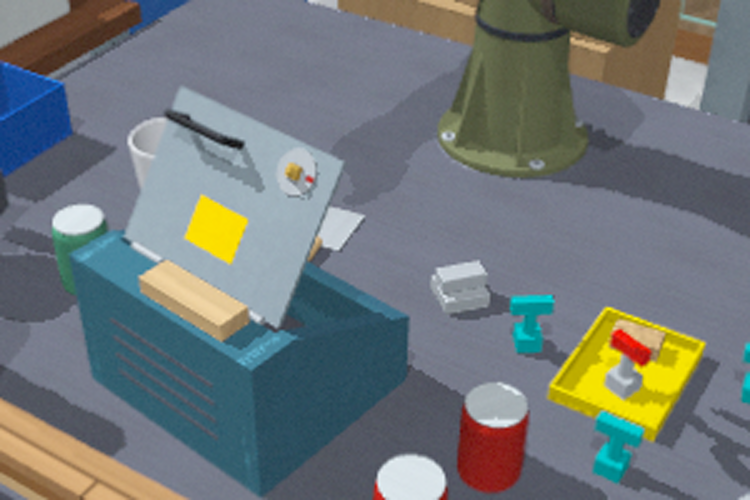

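The final view shows the panel up and holding by itself. Its corners at (253,165) and (317,194) match the 80° stop prediction of (253,165) and (318,196). The key stands upright in the tray at crop (627,365), and the offcut and tins are where they were.

```bash
python3 -c "
from rig import r
print(r.hand_in())"
```

```text
the job is handed in; nothing more can be done
None
```

The job is handed in at about 31 s of the 72 s allowed: the latch is turned to its stop, the red key stands upright in the tray again, and the panel stays fully open by itself.

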